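Lock the feed unit of the pencil sharpener and hold its carriage drawn for a pencil

ROBOT

A 7-joint arm with a two-finger parallel gripper is mounted at the origin on the work surface; the furniture and walls round the work are solid. World frame = base frame: x ahead of the robot, y to its left, z up, the work surface at z = 0. Lengths are in m, angles in rad, forces in N, time in s.
With the tool pointing down it reaches from about 0.4 to 0.85 m from the base axis. Payload 10.4 kg.
Tool frame: the origin (TCP) lies on the centre line of the jaws, within the pads' length; the fingertips stand 8 mm ahead of it and the grasp point (between the pads) lies 11 mm behind it (r.finger_overhang is the distance from the TCP to the fingertips, in m); z points along the fingers, y is the line along which they close (so a half turn about z gives the same grasp; the last joint's range is limited). The gripper opens to 87 mm and grips with 3 to 60 N. Pads are 19 mm wide; open, the fingers measure 117 mm over their backs; the gripper's body (75 mm by 190 mm) begins 51 mm behind the grasp point.
Start: joints at [-1.25, 0.332, -0.065, 1.46, 0.022, 1.35, -0.088], TCP at [0.211, 0.588, 0.231] pointing down, gripper open.
Joint ranges: [-2.6, 2.6], [-0.5, 2.12], [-1.47, 1.34], [0.16, 2.42], [-1.27, 4.41], [0.06, 2.06], [-2.6, 2.6]. Speed limits (rad/s): [2.22, 2.22, 2.79, 2.79, 3.14, 3.14, 3.14].

INTERFACE

Orientations are given as a unit quaternion [x, y, z, w].
In Python, from bench import r, vision gives the robot as it stands.
- The arm moves only by the tool drive_tool, never from a script. Its argument "series" is a list of rows, each a list of 2 entries, a list of its own where there are three numbers: the shift along the world's x, y, z in cm, then the turn about the world's z in degrees. A call has exactly 10 rows; each row shifts and turns the commanded pose from where the row before left it; what a row does not reach is not made up. A row lasts 1/8 s, in which the tool goes at most 62.5 mm and 10.7 degrees, less where a joint would pass 70% of its speed; a pose out of reach is approached as far as the arm can. A call with a gripper value outside its range is refused whole. "hand" is the closure, from 0 (fully open) to 1 (shut), set as the call begins (left out, the last holds). The fingers move at their own pace and stop on an object; "newtons" is the grip in N (left out, the last holds). Time passes only in rows, so rows that do not move let the fingers close, or fill a call up. It gives the time, the measured TCP pose, the force, the opening and the grip force at its end, in the units of the state.
- r.read_state(): the state, without advancing time (a new reading comes with each control period).
- vision.camera(name): name is "scene" or "top" or "wrist"; returns a dict with "color" (400x640x3 uint8, red, green, blue), "intrinsics" (3x3 intrinsics, pixels), "R" (3x3) and "t" (3): a world point X has camera coordinates R X + t; the wrist camera has in their place "mount" (4x4, takes a point from camera to tool coordinates, whose origin is the TCP and whose axes are the flange's). Camera axes: x right, y down, z forward; pixel columns grow to the right and rows downward; lengths in m; the calibration is good to about 2 mm. A picture is of the moment at which its call begins: read the wrist's pose just before it. There is no depth.
- r.close_job(): hands the job in; it is judged then, once.
The state is a dict: "time": time; "joint_positions": joint angles; "joint_vel": joint speeds; "joint_torque": joint torques, N m; "ee_pos": TCP position; "eef_rot": TCP orientation; "ft_force": force on the tool from outside, world axes, zero at the start; "torque": the same for the moment, N m; "width": finger opening in m; "grip_force": force on a finger pad.
Only numpy, scipy, OpenCV 4.12 (cv2) and the standard library are available. Lean on these libraries where they do the work, as an engineer would, in place of code of your own. Each camera call takes 0.05 s, during which the arm holds its last target. There are 200 camera calls.

TASK

The desk sharpener has just been cleared of a broken lead and its feed unit only sits loosely in the mouth: turn the lock ring by its orange ear, from the white open mark over the top to the red locked mark, as far as it goes, so that the unit cannot be dragged out. Then pull the spring carriage out by its black tab until the green band on the guide rods is fully out but no red shows, and keep hold of it there so that I can put my pencil in: finish while still holding it. Leave the other things on the desk where they are.

Things in the scene. Friction and masses are not known exactly. Their poses are not given: they have to be found in the camera images.
- sharpener: Blue desk pencil sharpener on a fixed suction foot (104 x 82 mm). Origin on the desk under its middle; z up, -x out of its front, y to the left seen from the front. Drum: cylinder along x, radius 37 mm, axis 85 mm above the desk. Front to back: carriage face plate (closed: x -82 to -78 mm, 56 mm wide, top at 114 mm), guide rods, lock ring (x -52 to -37 mm), drum (to +50 mm), crank.
- ring_axis (a point): Centre of the lock ring, on the drum's axis (44.5 mm in front of the sharpener's origin, 85 mm above the desk); does not move. The ring turns about the sharpener's x axis.
- ear_tip (a point): Outer end of the orange ear on the dark steel lock ring, 65 mm from the ring's axis; moves with the ring (77 mm across). The ear is a radial bar 9 mm wide, 11 mm along the axis, free from 40 to 65 mm from the axis. Open it leans 40 degrees to the left (+y, white mark); turning carries it over the top to 29 degrees right of upright (-y, red mark).
- lock_ring (a joint): Turn of the lock ring in rad: 0 fully open, 1.20 against its locked stop. The ear's lean to the left of upright is 0.70 minus this value. It stays where it is left; turning takes about 2 N at the ear. Its lugs close in front of the feed unit's tabs over the last 0.5 rad.
- pull_tab (a point): Centre of the free part of the black pull tab on top of the carriage's face plate, 142 mm above the desk; moves with the carriage. The tab is 16 mm wide (sharpener y), 10 mm thick (sharpener x), free from 119 to 159 mm above the desk; 23 mm of room behind it to the lock ring. Closed it lies 80 mm in front of the sharpener's origin; pulled, it moves straight along the sharpener's -x.
- carriage (a joint): How far the spring carriage is pulled out of the feed unit, in m: 0 closed, 0.062 end stop. A spring pulls it back with 4 N closed, 8 N at the mark; let go, it shuts. On the guide rods a green band is fully out at 0.040; behind it a red band begins to show at 0.050 (overdrawn: the spring would snap the lead). Middle of the right place: 0.045.
- feed_unit (a joint): How far the feed unit (aluminium flange carrying rods and carriage) has been dragged out of the drum's mouth, in m: 0 seated (start), at most 0.025. With the ring open it slides with about 1 N, so pulling the carriage drags the unit out instead; with the ring locked it stays within about 1 mm.
- mug: Green and white mug, 78 mm across, 101 mm high, standing on the left; bystander. Origin at its underside.
- pencil: Yellow pencil, 156 mm long, 7 mm thick, lying in front of the sharpener, waiting its turn; bystander.
- eraser: Blue and white eraser, 43 x 19 x 12 mm, lying in front; bystander.
- tape_roll: Roll of purple packing tape, 100 mm across, 45 mm high, lying flat on the right; bystander.

How it is judged:
By the outcome, as a careful person would: the job done as asked, in the order asked, and still so for the second after the job is handed in, while the arm keeps its last pose, push and grip.
It also fails if it takes over 38 s, if anything falls off the work surface, if the arm or the gripper's body presses on something with over 40 N, if the wrist force passes 120 N, or if a joint passes its speed limit or range.

## Working session

There is one attempt and no reset: what is moved stays moved. The work goes in short steps, Python scripts to look and compute and a tool call to move; the robot and the scene stay as the last step left them, time stands still between calls to the robot, and variables do not carry over. Pictures are saved under pics/ and viewed, at most 13 in all, crops included, and the job is handed in when it is done.

Besides the shell and the picture viewer there is one more tool, called after "Emit:" by a JSON object that holds its "name" and its "arguments". drive_tool: Moves the arm, as the interface text tells. Its arguments: {"type":"object","properties":{"series":{"type":"array"},"hand":{"type":"number"},"newtons":{"type":"number"}},"required":["series"]}

```bash
mkdir -p pics
python3 - <<'E'
from bench import r, vision
import cv2,numpy as np
s=r.read_state(); print(s['time'],s['ee_pos'],s['eef_rot'],s['width'])
for n in ["scene","top"]:
    c=vision.camera(n); cv2.imwrite(f'pics/{n}0.png',c['color'][:,:,::-1]); np.savez(f'pics/{n}0.npz',**c)
    print(n,c['intrinsics'],c['R'],c['t'])
E
```

```text
0.0 [0.21053655 0.58806835 0.22976556] [ 1.71037361e-01  9.85264286e-01 -7.07034829e-04 -8.64129691e-05] 0.08683980247070529
scene [[398.69491459   0.         321.08444398]
 [  0.         398.69491459 201.77157428]
 [  0.           0.           1.        ]] [[ 0.67360041 -0.73903309 -0.00962151]
 [-0.50314783 -0.44898658 -0.7384127 ]
 [ 0.54139149  0.50223614 -0.67428044]] [-0.35044445  0.34200038  0.63244199]
top [[382.33239533   0.         319.96317989]
 [  0.         382.33239533 199.33914411]
 [  0.           0.           1.        ]] [[-2.60100770e-03 -9.99996489e-01 -5.06601622e-04]
 [-9.98733879e-01  2.62317387e-03 -5.02370192e-02]
 [ 5.02381718e-02  3.75293329e-04 -9.98737195e-01]] [6.28658319e-05 5.42203021e-01 9.77876684e-01]
```

View pics/scene0.png

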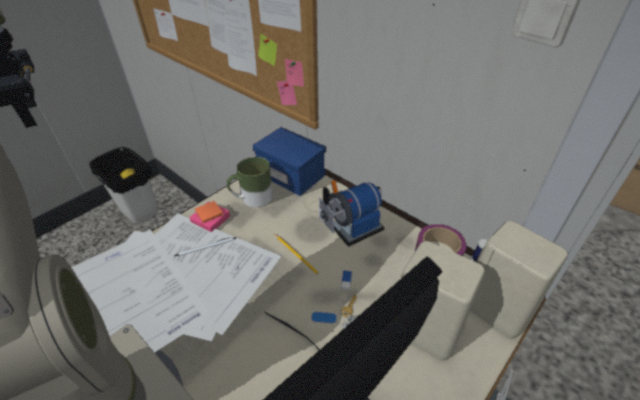

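View pics/top0.png

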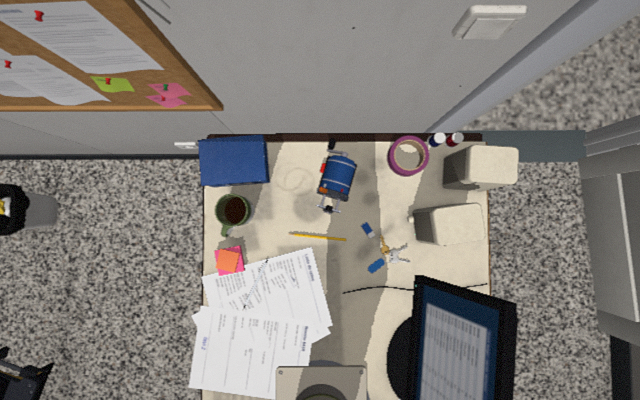

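The scene view shows the sharpener at about (352,210), front toward the robot. The top view shows it at (336,180), with the orange ear near (323,168) or (323,188) and the tab near (328,208). I'll enlarge both.

Run:
```python
import cv2,numpy as np
a=cv2.imread('pics/scene0.png')[165:250,305:395]; b=cv2.imread('pics/top0.png')[130:220,300:370]
a=cv2.resize(a,None,fx=5,fy=5,interpolation=cv2.INTER_CUBIC);b=cv2.resize(b,None,fx=5,fy=5,interpolation=cv2.INTER_CUBIC)
o=np.zeros((450,800,3),np.uint8);o[:425,:450]=a;o[:450,450:]=b
cv2.imwrite('pics/crop0.png',o)
```

```text
(no output)
```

View pics/crop0.png

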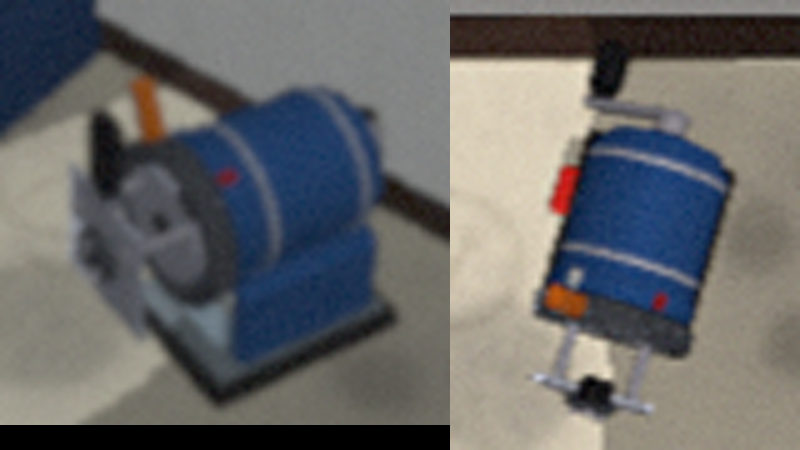

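Left crop: ear tip (334,181), tab top (325.6,188.5) in scene pixels. Right crop: ear outer end (319.6,189.4), tab top (328.4,209), plate ends (317.4,205.6) and (340,211.6) in top pixels.

```bash
cat > h.py <<'E'
import numpy as np
from scipy.optimize import least_squares
C={n:np.load(f'pics/{n}0.npz') for n in('scene','top')}
def proj(n,X):
    c=C[n]; p=c['intrinsics']@(c['R']@np.asarray(X)+c['t']); return p[:2]/p[2]
def tri(a,b):
    return least_squares(lambda X:np.r_[proj('scene',X)-a,proj('top',X)-b],[.6,0,.1]).x
def S2W(p,q):
    x,y,a=p[:3]; return np.array([x+np.cos(a)*q[0]-np.sin(a)*q[1],y+np.sin(a)*q[0]+np.cos(a)*q[1],q[2]])
E
python3 - <<'E'
from h import *
print('tabtop',tri((325.6,188.2),(328.4,209)),'ear',tri((334.2,181.2),(320,189.4)), 'plateL',tri((319.4,198),(317.4,205.6)))
s=np.sin(.698);c=np.cos(.698)
O=[('scene',(-.08,0,.159),(325.6,188)),('top',(-.08,0,.159),(328.4,209.2)),
('scene',(-.0445,.065*s,.085+.065*c),(334.2,181)),('top',(-.0445,.0525*s,.085+.0525*c),(323.2,189.6)),
('top',(-.08,.028,.114),(317.4,205.6)),('top',(-.08,-.028,.114),(340,211.6)),('scene',(-.08,.028,.114),(319.4,198))]
f=least_squares(lambda p:np.concatenate([proj(n,S2W(p,q))-u for n,q,u in O]),[.6,0,-.3],x_scale=.1)
print(f.x,np.degrees(f.x[2])); print(f.fun.reshape(-1,2).round(1))
for q in [(-.08,0,.142),(-.0445,0,.085),(-.0445,.065*s,.085+.065*c),(-.125,0,.142)]: print(S2W(f.x,q).round(4))
E
```

```text
tabtop [ 0.51354852 -0.02009792  0.16191129] ear [ 0.55903623 -0.00241462  0.14218415] plateL [0.5223153  0.00483234 0.11509289]
[ 0.58787942 -0.05299329 -0.40752398] -23.349404254843282
[[ 0.7  1.4]
 [ 0.6 -0.6]
 [-1.   0.8]
 [-2.  -0.6]
 [ 0.1 -1.3]
 [-0.4  2.2]
 [ 1.3 -0.3]]
[ 0.5144 -0.0213  0.142 ]
[ 0.547  -0.0354  0.085 ]
[0.5636 0.003  0.1348]
[ 0.4731 -0.0035  0.142 ]
```

Run:
```python
from bench import r,vision
c=vision.camera("wrist"); print(c['mount'].round(3),c['intrinsics'].round(1));
```

```text
[[-0.001 -0.966 -0.257  0.069]
 [ 1.    -0.001 -0.001 -0.   ]
 [ 0.    -0.257  0.966 -0.153]
 [ 0.     0.     0.     1.   ]] [[282.6   0.  320.2]
 [  0.  282.6 200.3]
 [  0.    0.    1. ]]
```

Emit:
{"name": "drive_tool", "arguments": {"series": [[[2.5, -4.5, 0.5], 0], [[2.5, -4.5, 0.5], 0], [[2.5, -4.5, 0.5], 0], [[2.5, -4.5, 0.5], 0], [[2.5, -4.5, 0.5], 0], [[2.5, -4.5, 0.5], 0], [[2.5, -4.5, 0.5], 0], [[2.5, -4.5, 0.5], 0], [[2.5, -4.5, 0.5], 0], [[2.5, -4.5, 0.5], 0]], "hand": 1, "newtons": 10}}

```text
time: 1.4
ee_pos: [0.4611, 0.1368, 0.2807]
eef_rot: [0.171, 0.985, 0.0, 0.0]
ft_force: [1.0, 1.0, -0.3]
width: 0.0018
grip_force: 0.0
```

Emit:
{"name": "drive_tool", "arguments": {"series": [[[0.5, -1.5, 0], 0], [[0.5, -1.5, 0], 0], [[0.5, -1.5, 0], 0], [[0.5, -1.5, 0], 0], [[0, 0, 0], 0], [[0, 0, 0], 0], [[0, 0, 0], 0], [[0, 0, 0], 0], [[0, 0, 0], 0], [[0, 0, 0], 0]]}}

```text
time: 2.65
ee_pos: [0.4806, 0.0785, 0.2806]
eef_rot: [0.171, 0.985, 0.0, -0.0]
ft_force: [0.9, 0.4, -0.2]
width: 0.0004
grip_force: 0.0
```

```bash
cat >> h.py <<'E'
from scipy.spatial.transform import Rotation
import cv2
def shot(name):
    from bench import r,vision
    s=r.read_state(); c=vision.camera('wrist'); M=np.eye(4); M[:3,:3]=Rotation.from_quat(s['eef_rot']).as_matrix(); M[:3,3]=s['ee_pos']
    W=np.linalg.inv(M@c['mount']); cv2.imwrite(f'pics/{name}.png',c['color'][:,:,::-1])
    np.savez(f'pics/{name}.npz',R=W[:3,:3],t=W[:3,3],intrinsics=c['intrinsics']); print(s['time'],s['ee_pos'],s['ft_force'],s['width'])
def load(n): C[n]=np.load(f'pics/{n}.npz')
E
python3 -c "
from h import *
shot('w1')"
```

```text
2.65 [0.48064631 0.07852324 0.28057345] [ 0.86620632  0.44710149 -0.16454726] 0.0003680810895985077
```

View pics/w1.png

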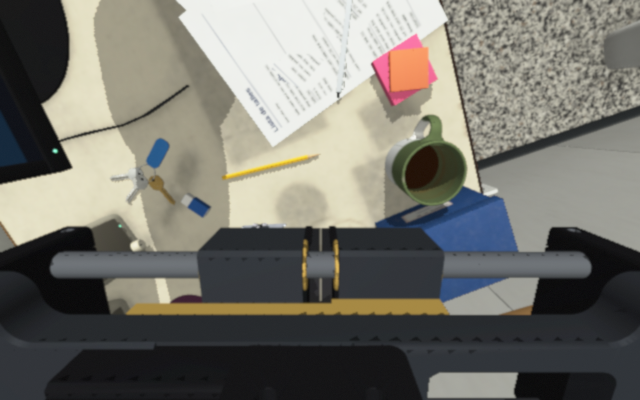

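The wrist view looks back toward the robot: pencil (270,167), eraser (195,205) and mug (430,165) are in sight, but the fingers hide the sharpener. I have to look from beyond it.

Emit:
{"name": "drive_tool", "arguments": {"series": [[[3, -3.5, 0], 0], [[3, -3.5, 0], 0], [[3, -3, 0], 0], [[2.5, -2, 0], 0], [[1, -1, 0], 0], [[0, 0, 0], 0], [[0, 0, 0], 0], [[0, 0, 0], 0], [[0, 0, 0], 0], [[0, 0, 0], 0]]}}

```text
time: 3.95
ee_pos: [0.6055, -0.0513, 0.2807]
eef_rot: [0.171, 0.985, 0.0, 0.0]
ft_force: [0.0, -0.2, 0.2]
width: 0.0004
grip_force: 0.0
```

```bash
python3 -c "
from h import *
shot('w2')"
```

```text
3.95 [ 0.60554759 -0.05128039  0.28073319] [ 0.01020791 -0.15047187  0.20848814] 0.0004268049523448272
```

View pics/w2.png

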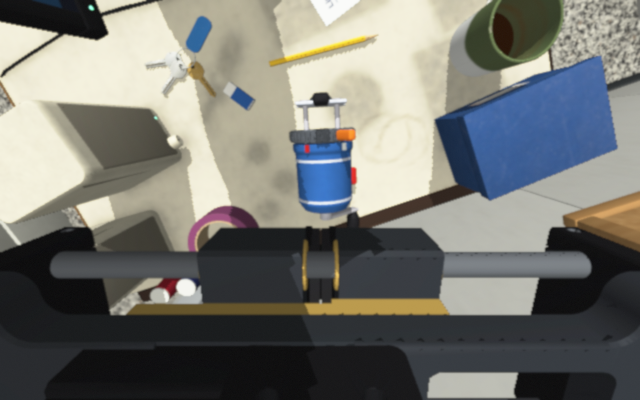

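Run:
```python
import cv2
a=cv2.imread('pics/w2.png')[85:160,280:370]
cv2.imwrite('pics/c2.png',cv2.resize(a,None,fx=8,fy=8,interpolation=cv2.INTER_CUBIC))
```

```text
(no output)
```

View pics/c2.png

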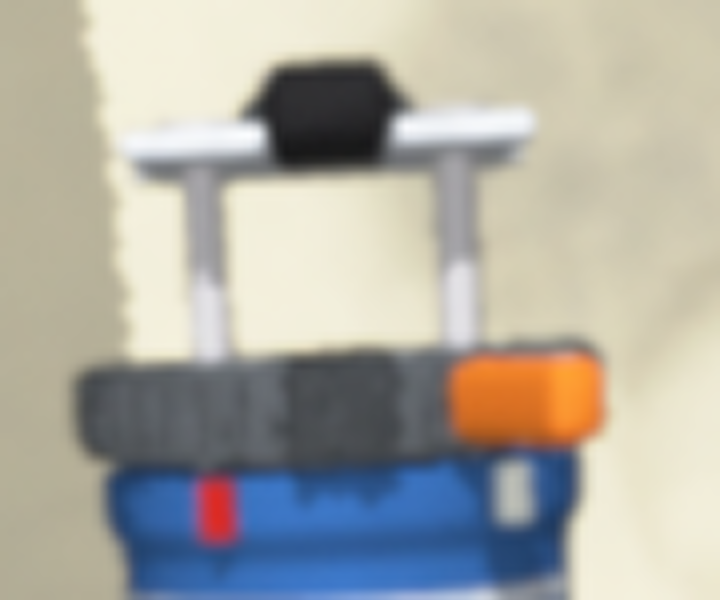

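Crop of w2: tab top centre (321.2,97.5), ear end face centre (352.2,134.8), plate ends (296,102.3) and (346.6,99.9). The sharpener is about 3° off the tool's alignment.

Run:
```python
from h import *
load('w2')
s=np.sin(.698);c=np.cos(.698)
T=(-.08,0,.159);E=(-.0445,.065*s,.085+.065*c);L=(-.08,.028,.114);R=(-.08,-.028,.114)
def tri2(obs): return least_squares(lambda X:np.concatenate([proj(n,X)-np.array(u) for n,u in obs]),[.6,0,.1]).x.round(4)
print('tabtop',tri2([('scene',(325.6,188)),('w2',(321.2,97.5)),('top',(328.4,209.2))]),'ear',tri2([('scene',(334.2,181)),('w2',(352.2,134.8))]))
O=[('w2',T,(321.2,97.5)),('w2',E,(352.2,134.8)),('w2',L,(346.6,99.9)),('w2',R,(296,102.3))]
A=O+[('scene',T,(325.6,188)),('top',T,(328.4,209.2)),('scene',E,(334.2,181))]
for o in (O,A):
    f=least_squares(lambda p:np.concatenate([proj(n,S2W(p,q))-u for n,q,u in o]),[.6,0,-.3],x_scale=.1)
    print(f.x.round(4),np.degrees(f.x[2])); print(f.fun.round(1))
    for n,q in dict(tab=(-.08,0,.142),ring=(-.0445,0,.085),ear=E,start=(-.0445,.075,.13),end=(-.0445,-.0037,.13)).items(): print(n,S2W(f.x,q).round(4))
```

```text
tabtop [ 0.5173 -0.0191  0.1587] ear [ 0.5608 -0.0013  0.1412]
[ 0.5908 -0.0509 -0.3877] -22.216114854706735
[-2.  -1.   6.   2.3 -1.1  1.9 -2.8 -2.9]
tab [ 0.5168 -0.0207  0.142 ]
ring [ 0.5496 -0.0341  0.085 ]
ear [0.5654 0.0046 0.1348]
start [0.578  0.0353 0.13  ]
end [ 0.5482 -0.0375  0.13  ]
[ 0.5904 -0.0514 -0.3966] -22.72445013625557
[-1.9 -1.2  5.8  2.4 -1.   1.9 -2.7 -3.4  1.1  0.7  0.2 -1.6 -0.9  0.1]
tab [ 0.5166 -0.0205  0.142 ]
ring [ 0.5493 -0.0342  0.085 ]
ear [0.5655 0.0043 0.1348]
start [0.5783 0.035  0.13  ]
end [ 0.5479 -0.0376  0.13  ]
```

Run:
```python
from h import *
load('w2')
T=(-.08,0,.159);L=(-.08,.028,.114);R=(-.08,-.028,.114)
E=lambda p:(-.0445,.065*np.sin(p[3]),.085+.065*np.cos(p[3]))
A=[('w2',T,(321.2,97.5)),('w2',L,(346.6,99.9)),('w2',R,(296,102.3)),('scene',T,(325.6,188)),('top',T,(328.4,209.2)),('w2',E,(352.2,134.8)),('scene',E,(334.2,181))]
f=least_squares(lambda p:np.concatenate([proj(n,S2W(p,q(p) if callable(q) else q))-u for n,q,u in A]),[.6,0,-.3,.7],x_scale=.1)
p=f.x;print(p.round(4),np.degrees(p[2:])); print(f.fun.round(1))
for n,q in dict(tab=(-.08,0,.142),ring=(-.0445,0,.085),ear=E(p),start=(-.0445,.075,.13),end=(-.0445,-.0037,.13)).items(): print(n,S2W(p,q).round(4))
```

```text
[ 0.594  -0.0431 -0.3048  0.4735] [-17.4609072   27.13021833]
[ 0.  -0.6  0.6 -0.  -1.  -0.3  0.9  0.1 -0.4 -2.1 -0.2 -0.1 -0.4 -0.5]
tab [ 0.5177 -0.0191  0.142 ]
ring [ 0.5515 -0.0297  0.085 ]
ear [ 0.5604 -0.0014  0.1428]
start [0.574  0.0418 0.13  ]
end [ 0.5504 -0.0332  0.13  ]
```

Emit:
{"name": "drive_tool", "arguments": {"series": [[[-1, 3.1, 0], 2.2], [[-1, 3.1, 0], 0], [[-1.15, 3.1, 0], 0], [[0, 0, -3], 0], [[0, 0, -4], 0], [[0, 0, -4], 0], [[0, 0, -2], 0], [[0, 0, -1.5], 0], [[0, 0, 0], 0], [[0, 0, 0], 0]]}}

```text
time: 5.25
ee_pos: [0.5748, 0.0415, 0.1365]
eef_rot: [0.152, 0.988, 0.0, 0.001]
ft_force: [-0.9, -0.1, 0.4]
width: 0.0004
grip_force: 0.0
```

Run:
```python
from h import *
from bench import vision
shot('w3')
a=cv2.imread('pics/w3.png')[60:300,200:520]
c=vision.camera('scene')['color'][:,:,::-1][130:250,290:400]
o=np.zeros((420,800,3),np.uint8); b=cv2.resize(a,(480,360)); o[:360,:480]=b; o[:349,480:]=cv2.resize(c,(320,349))
cv2.imwrite('pics/c3.png',o)
```

```text
5.25 [0.57475001 0.04147955 0.1365454 ] [-0.94654214 -0.10872245  0.38763558] 0.00037982958076928036
```

View pics/c3.png

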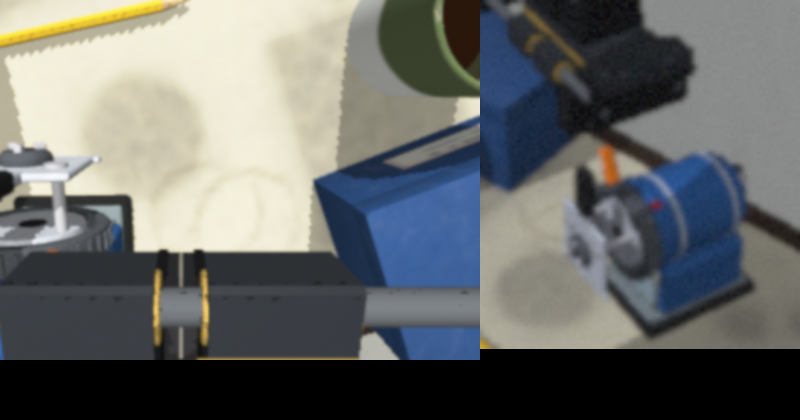

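Fingers stand just left of the orange ear, level with it and in line with the ring (wrist crop: ring at (50,230); scene crop: ear at (608,165)). I'll start pushing along the sharpener's -y.

Emit:
{"name": "drive_tool", "arguments": {"series": [[[-0.2, -0.67, 0], 0], [[-0.2, -0.67, 0], 0], [[-0.2, -0.67, 0], 0], [[-0.2, -0.67, 0], 0], [[-0.2, -0.67, 0], 0], [[-0.2, -0.67, 0], 0], [[-0.2, -0.67, 0], 0], [[-0.2, -0.67, 0], 0], [[-0.2, -0.67, 0], 0], [[-0.2, -0.67, 0], 0]]}}

```text
time: 6.6
ee_pos: [0.554, -0.0259, 0.1355]
eef_rot: [0.152, 0.988, 0.0, -0.0]
ft_force: [0.6, 1.8, 0.4]
width: 0.0005
grip_force: 1.1
```

Emit:
{"name": "drive_tool", "arguments": {"series": [[[-0.06, -0.19, 0], 0], [[-0.06, -0.19, 0], 0], [[-0.06, -0.19, 0], 0], [[-0.06, -0.19, 0], 0], [[-0.06, -0.19, 0], 0], [[0, 0, 0], 0], [[0, 0, 0], 0], [[0, 0, 0], 0], [[0, 0, 0], 0], [[0, 0, 0], 0]]}}

```text
time: 7.85
ee_pos: [0.5512, -0.0352, 0.1356]
eef_rot: [0.152, 0.988, -0.0, 0.0]
ft_force: [0.6, 0.2, 1.2]
width: 0.0002
grip_force: 0.0
```

Emit:
{"name": "drive_tool", "arguments": {"series": [[[-0.06, -0.19, 0], 0], [[-0.06, -0.19, 0], 0], [[-0.03, -0.1, 0], 0], [[-0.03, -0.1, 0], 0], [[0, 0, 0], 0], [[0, 0, 0], 0], [[0, 0, 0], 0], [[0, 0, 0], 0], [[0, 0, 0], 0], [[0, 0, 0], 0]]}}

```text
time: 9.1
ee_pos: [0.5497, -0.0397, 0.1356]
eef_rot: [0.152, 0.988, 0.001, 0.0]
ft_force: [2.0, 5.1, -0.0]
width: 0.0006
grip_force: 2.3
```

Run:
```python
from h import *
from bench import vision
shot('w4')
a=cv2.imread('pics/w4.png')[130:280,240:440]
c=vision.camera('scene')['color'][:,:,::-1][160:240,305:395]
o=np.zeros((420,800,3),np.uint8); o[:300,:400]=cv2.resize(a,(400,300)); o[:356,400:]=cv2.resize(c,(400,356),interpolation=cv2.INTER_CUBIC)
cv2.imwrite('pics/c4.png',o)
```

```text
9.1 [ 0.54967786 -0.03974583  0.13564473] [ 1.98103756  5.06793726 -0.03499585] 0.0005866155582137122
```

View pics/c4.png

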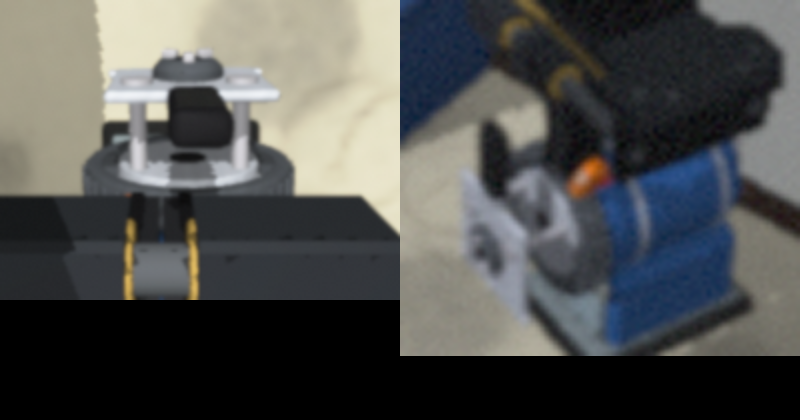

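The ear (scene crop (590,175)) now leans right near the red mark, and the push has risen to 5 N. I'll push on to the stop.

Emit:
{"name": "drive_tool", "arguments": {"series": [[[-0.03, -0.1, 0], 0], [[-0.03, -0.1, 0], 0], [[0, 0, 0], 0], [[0, 0, 0], 0], [[0, 0, 0], 0], [[0, 0, 0], 0], [[0, 0, 0], 0], [[0, 0, 0], 0], [[0, 0, 0], 0], [[0, 0, 0], 0]]}}

```text
time: 10.45
ee_pos: [0.5495, -0.0401, 0.1357]
eef_rot: [0.151, 0.989, 0.002, 0.001]
ft_force: [3.4, 9.6, -1.3]
width: 0.0005
grip_force: 4.3
```

Emit:
{"name": "drive_tool", "arguments": {"series": [[[-0.03, -0.1, 0], 0], [[-0.03, -0.1, 0], 0], [[0, 0, 0], 0], [[0, 0, 0], 0], [[0.15, 0.5, 0], 0], [[0.3, 0.95, 0], 0], [[0, 0, 2], 0], [[0, 0, 2.5], 0], [[0, 0, 2.5], 0], [[0, 0, 1], 0]]}}

```text
time: 11.7
ee_pos: [0.5531, -0.0307, 0.2168]
eef_rot: [0.152, 0.988, 0.0, 0.001]
ft_force: [0.2, 0.1, -0.4]
width: 0.0008
grip_force: 0.0
```

Run:
```python
from h import *
from bench import vision
shot('w5')
a=cv2.imread('pics/w5.png')[80:240,220:420]
c=vision.camera('scene')['color'][:,:,::-1][160:240,305:395]
o=np.zeros((420,800,3),np.uint8); o[:320,:400]=cv2.resize(a,(400,320)); o[:356,400:]=cv2.resize(c,(400,356),interpolation=cv2.INTER_CUBIC)
cv2.imwrite('pics/c5.png',o)
```

```text
11.7 [ 0.55314069 -0.03067714  0.21675765] [ 0.19674831  0.08253399 -0.40093933] 0.000772962930272117
```

View pics/c5.png

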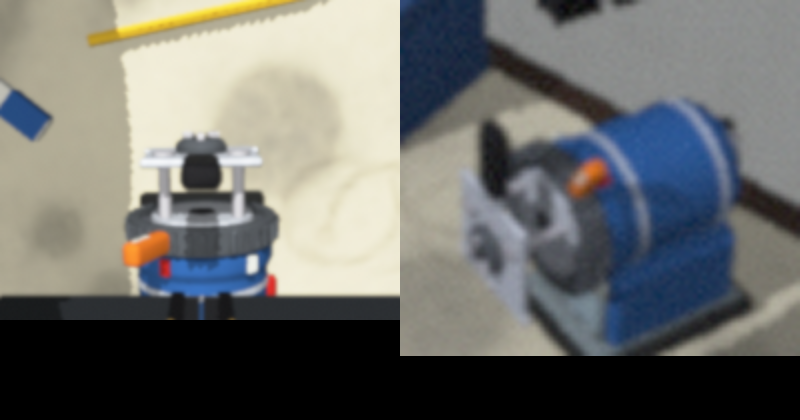

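The ear is at the red mark (w5 crop (147,248), scene crop (590,178)), and the tab at w5 crop (202,172). I'll check both against the model.

Run:
```python
from h import *
load('w5'); p=[.594,-.0431,-.3048]
for q in [(-.0445,-.065*np.sin(.5),.085+.065*np.cos(.5)),(-.0445,-.065*np.sin(.4),.085+.065*np.cos(.4)),(-.0445,-.04*np.sin(.5),.085+.04*np.cos(.5)),(-.075,.008,.159),(-.075,-.008,.159),(-.08,.028,.114),(-.08,-.028,.114)]:
    print(((proj('w5',S2W(p,q))-[220,80])*2).round(0))
```

```text
[128. 255.]
[141. 257.]
[160. 241.]
[223. 190.]
[181. 190.]
[264. 162.]
[140. 162.]
```

Model matches: the ear is at the locked stop and the tab is where expected. Going over the tab and down.

Emit:
{"name": "drive_tool", "arguments": {"series": [[[-1.8, 0.6, 0], 0], [[-1.75, 0.56, 0], 0], [[0, 0, 0], 0], [[0, 0, 0], 0], [[0, 0, -2], 0], [[0, 0, -2.5], 0], [[0, 0, -2.5], 0], [[0, 0, -1.4], 0], [[0, 0, 0], 0], [[0, 0, 0], 0]], "hand": 0.45, "newtons": 40}}

```text
time: 13.05
ee_pos: [0.5178, -0.0188, 0.1324]
eef_rot: [0.152, 0.988, 0.0, 0.001]
ft_force: [0.2, 0.1, 0.8]
width: 0.0477
grip_force: 0.0
```

Emit:
{"name": "drive_tool", "arguments": {"series": [[[0, 0, 0], 0], [[0, 0, 0], 0], [[0, 0, 0], 0], [[0, 0, 0], 0], [[0, 0, 0], 0], [[0, 0, 0], 0], [[0, 0, 0], 0], [[0, 0, 0], 0], [[0, 0, 0], 0], [[0, 0, 0], 0]], "hand": 1, "newtons": 40}}

```text
time: 14.3
ee_pos: [0.5171, -0.0189, 0.1316]
eef_rot: [0.152, 0.988, -0.0, -0.0]
ft_force: [-2.6, -3.0, 2.4]
width: 0.0153
grip_force: 40.0
```

Emit:
{"name": "drive_tool", "arguments": {"series": [[[-0.3, 0.1, 0], 0], [[-0.6, 0.19, 0], 0], [[-0.7, 0.22, 0], 0], [[-0.7, 0.22, 0], 0], [[-0.7, 0.22, 0], 0], [[-0.7, 0.22, 0], 0], [[-0.4, 0.13, 0], 0], [[-0.2, 0.06, 0], 0], [[0, 0, 0], 0], [[0, 0, 0], 0]]}}

```text
time: 15.55
ee_pos: [0.4751, -0.006, 0.1317]
eef_rot: [0.152, 0.988, -0.0, 0.001]
ft_force: [5.6, -6.6, -3.7]
width: 0.0153
grip_force: 40.0
```

Run:
```python
from h import *
from bench import vision
shot('w6')
cam=vision.camera('top'); t=cam['color'][:,:,::-1][170:230,300:360]
a=cv2.imread('pics/w6.png')[100:300,220:420]
c=vision.camera('scene')['color'][:,:,::-1][170:240,305:375]
o=np.zeros((400,800,3),np.uint8); o[:,:400]=cv2.resize(c,(400,400),interpolation=cv2.INTER_CUBIC); o[:,400:]=cv2.resize(a,(400,400),interpolation=cv2.INTER_CUBIC)
cv2.imwrite('pics/c6.png',o)
```

```text
15.55 [ 0.47511123 -0.00603898  0.13168196] [ 5.6307661  -6.59126258 -3.67037993] 0.015268312281501486
```

View pics/c6.png

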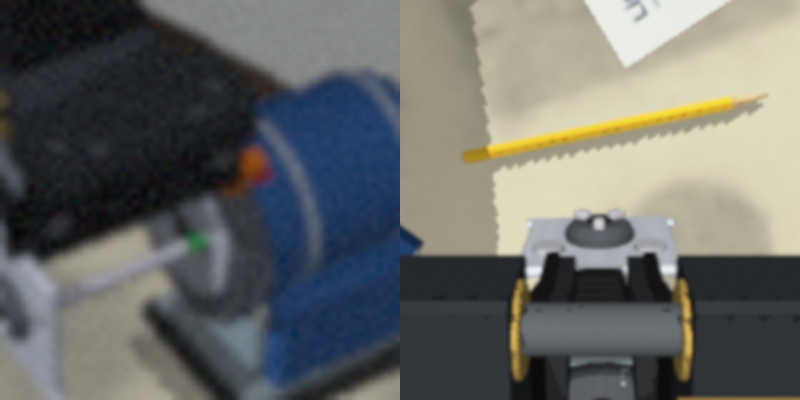

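The scene crop shows the green band at (197,240) next to the flange, no red, with the ear still at the red mark. Drawn 43.9 mm. I'll add 1.5 mm.

Emit:
{"name": "drive_tool", "arguments": {"series": [[[-0.07, 0.02, 0], 0], [[-0.07, 0.02, 0], 0], [[0, 0, 0], 0], [[0, 0, 0], 0], [[0, 0, 0], 0], [[0, 0, 0], 0], [[0, 0, 0], 0], [[0, 0, 0], 0], [[0, 0, 0], 0], [[0, 0, 0], 0]]}}

```text
time: 16.95
ee_pos: [0.4738, -0.0057, 0.1317]
eef_rot: [0.152, 0.988, -0.0, 0.001]
ft_force: [5.6, -6.8, -4.2]
width: 0.0153
grip_force: 40.0
```

Run:
```python
import cv2,numpy as np
from bench import vision
c=vision.camera('scene')['color'][:,:,::-1][195:235,305:355]
cv2.imwrite('pics/c7.png',cv2.resize(c,(750,600),interpolation=cv2.INTER_CUBIC))
```

```text
(no output)
```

View pics/c7.png

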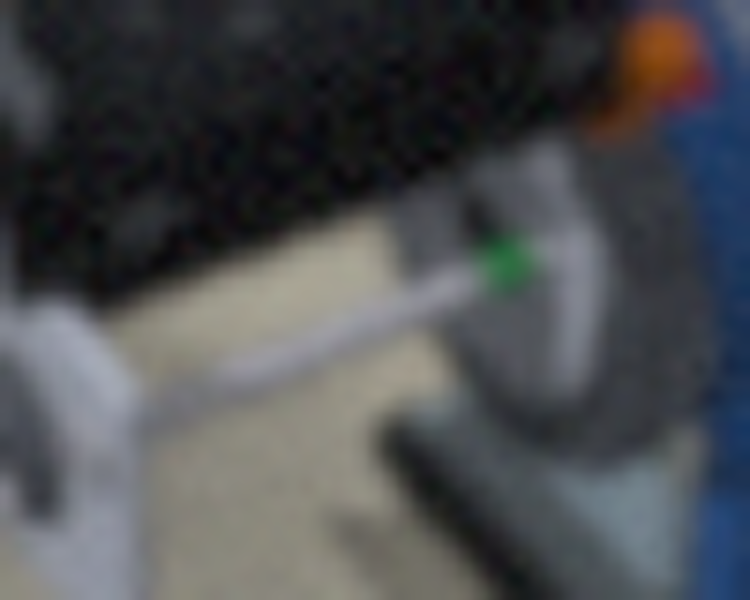

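The green band at (507,262) is fully out with bare rod behind it, no red shows, and the ear is at the red mark. Handing in while still holding the tab.

```bash
python3 -c "
from bench import r
print(r.close_job())"
```

```text
the job is handed in; nothing more can be done
None
```

The lock ring is turned to its stop at the red mark, and I handed the job in with the gripper still holding the carriage about 45 mm out: green band fully out, no red showing, and nothing else on the desk touched.

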